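# Hang the lipped bin on the slatted stand

### The arm

A 7-joint arm with a two-finger parallel gripper is mounted at the origin on the work surface. World frame = base frame: x ahead of the robot, y to its left, z up, the work surface at z = 0. Lengths are in mm, angles in rad, forces in N, time in s.
With the tool pointing down it reaches from about 400 to 875 mm from the base axis. Payload 4.4 kg.
Tool frame: the origin (TCP) lies at the very end of the fingers, on their centre line; the grasp point (between the pads) lies 19 mm behind it; z points along the fingers, y is the line along which they close (so a half turn about z gives the same grasp; the last joint's range is limited). The gripper opens to 85 mm and grips with 20 to 120 N. Pads are 22 mm wide; open, the fingers measure 114 mm over their backs; the gripper's body (76 mm by 85 mm) begins 54 mm behind the grasp point. The pads swing forward as they close: fully open they stand 13 mm farther back than shut.
Start: joints at [-1.336, 0.628, 0.038, 1.517, -0.027, 0.996, -0.02], TCP at [192.56, 620.837, 206.913] pointing down, gripper open.
Joint ranges: [-3.06, 3.06], [-0.37, 2.12], [-1.25, 1.32], [0.18, 2.47], [-1.1, 4.24], [0.23, 1.98], [-2.94, 2.94]. Speed limits (rad/s): [2.57, 2.57, 3.14, 3.14, 3.14, 3.14, 3.14].

### API

Orientations are given as a unit quaternion [x, y, z, w].
In Python, from cell import arm gives the robot as it stands. The module is installed in compiled form; this text tells all that it offers.
- The arm moves only by the shell command python3 -m crank 'ROWS'. ROWS is JSON, a list of rows, each a list of 3 entries, a list of its own where there are three numbers: the shift along the tool's x, y, z in mm, then the turn, a rotation vector about the tool's x, y, z in rad, then the opening, from 0 (shut) to 1 (fully open). In form: [[[dx, dy, dz], [rx, ry, rz], jaw], ...]. A call has exactly 10 rows; each row shifts and turns the commanded pose from where the row before left it, along the tool's axes as they then stand; what a row does not reach is not made up. A row lasts 1/8 s, in which the tool goes at most 62.5 mm and 10.7 degrees, less where a joint would pass 70% of its speed; a pose out of reach is approached as far as the arm can. A call is refused whole if a number of a shift passes 62.5 or a number of a turn 0.188, either way. A call with a gripper value outside its range is refused whole. The fingers move at their own pace and stop on an object; the grip force is fixed at half the most. Time passes only in rows, so rows that do not move let the fingers close, or fill a call up. It gives the time, the measured TCP pose, the force, the opening and the grip force at its end, in the units of the state.
- arm.read_state(): the state, without advancing time (a new reading comes with each control period).
- arm.capture(name): name is "scene" or "top"; returns (picture, depth): 384x512x3 uint8, blue, green, red; 384x512 float32, mm along the optical axis (not along the pixel's ray), 0 where there is no reading.
- arm.camera_params(name): a dict with "fov_y" (degrees; the focal length in pixels is half the picture's height over the tangent of half this angle, whatever the lens; pixels are square), "cx", "cy" (the principal point, pixels), "world_from_camera" (4x4, takes a point from camera to world coordinates). Camera axes: x right, y up, looking along -z (the intrinsics and any distortion apply to the point x, -y, -z); pixel columns grow to the right and rows downward; lengths in mm; the calibration is good to about 2 mm. A picture is of the moment at which its call begins. camera_params takes no time and is no camera call.
- arm.job_done(): hands the job in; it is judged then, once.
The state is a dict: "time_s": time; "qpos": joint angles; "dq": joint speeds; "joint_torque": joint torques, N m; "tool_pos": TCP position; "eef_rot": TCP orientation; "force": force on the tool from outside, world axes, zero at the start; "torque": the same for the moment, N m; "finger_gap": finger opening in mm; "gripper_force": force on a finger pad.
Only numpy, scipy, OpenCV 4.12 (cv2) and the standard library are available. Lean on these libraries where they do the work, as an engineer would, in place of code of your own. Each camera call takes 0.05 s, during which the arm holds its last target. There are 200 camera calls.

### The job

On the workshop table stand two long narrow white bins; take the one that has a hook lip at its back and hang it in the free middle of the slatted wooden stand, between the two short bins that already hang there. Tilt its front up so that the lip goes through the gap between the two laths and up behind the upper one, then swing the front down until the bin hangs level on the lower lath, and let go. Leave the plain bin without a lip where it stands.

Things in the scene. Friction and masses are not known exactly. Their poses are not given: they have to be found in the camera images.
- hook_bin: (In mm.) Loose open white plastic bin, 130 long (x), 50 wide (y), 60 high, walls 3, about 0.2 kg, with a hook lip on its back (+x) wall. Origin: centre of its underside, z up. Stands upright, lip away from the robot, left or right of the stand. Grip it from above across its 50 width. Hung home, its origin is at x -65, y 0, z 84 in the stand's frame, axes parallel, at most 3 degrees nose-down.
- lip_tip (a point): Middle of the lip's top edge, mm: x 76, y 0, z 100 in the bin's frame. The lip is an L of 4 thick sheet, 36 wide: a tongue flush with the rim (z 56 to 60) runs back from the back wall's outer face (x 65) to x 78; at its end a plate (x 74 to 78) stands up to z 100, leaving a 9 slot, open upward, ahead of the plate.
- plain_bin: Loose white bin of the same 130 x 50 x 60 size but without any lip, a bystander, on the other side of the stand from hook_bin. Origin: centre of its underside.
- stand: Fixed wooden stand (mm), 340 wide (y), 200 high. Origin: on the table under the middle of the laths' front face; +x away from the robot through the laths. Two level laths 6 thick (x 0 to 6): lower z 60 to 140, upper z 176 to 200; open behind but for end posts at y -161, 161. Two short white bins (80 deep, 50 wide) hang fixed in front at y -125 and 125, rim z 144, contents below the rim.
- gap (a point): Middle of the lower lath's top edge (x 3, y 0, z 140 in the stand's frame), the floor of the 36 high gap between the laths. The tongue of the hung bin rests here, its back wall against the lath's front face and the lip's plate up behind the upper lath.
Mind the look-alikes: they are no part of the job. Leave any blue look-alike of the hook_bin alone.

How it is judged (in metres and radians):
On the way:
1. with the bin's front tilted up, its lip has gone through the gap and its tip is behind the laths (angle between hook_bin's own z axis and vertical above 0.2 rad and x of lip_tip in the frame of stand above 0.006 m and z of lip_tip in the frame of stand between 0.14 and 0.215 m), for 0.1 s.
At the end, for the whole second after the job is handed in: The lipped bin hangs at rest on the stand: the tip of its lip is behind the upper lath (6 to 25 mm behind the laths' front face) and 177 to 194 mm above the table, within 20 mm of the stand's middle sideways; the bin is upright within 10 degrees and square to the stand within 10 degrees (x of lip_tip in the frame of stand between 0.006 and 0.025 m and z of lip_tip in the frame of stand between 0.177 and 0.194 m and y of lip_tip in the frame of stand between -0.02 and 0.02 m and angle between hook_bin's own z axis and vertical below 0.175 rad and angle between the y axis of hook_bin and the y axis of stand, either way round below 0.175 rad and linear speed of hook_bin below 0.02 m/s and angular speed of hook_bin below 0.2 rad/s); the robot touches nothing.
It fails at once if the plain bin is moved more than 30 mm (distance of plain_bin from where it was at the start of the episode above 0.03 m).
It fails at once if the plain bin is tipped over (angle between plain_bin's own z axis and vertical above 0.5 rad).
It also fails if it takes over 48 s, if anything falls off the work surface, if the arm or the gripper's body presses on something with over 40 N, if the wrist force passes 120 N, or if a joint passes its speed limit or range.

## Working session

There is one attempt and no reset: what is moved stays moved. The work goes in short steps, Python scripts to look and compute and a shell command to move; the robot and the scene stay as the last step left them, time stands still between calls to the robot, and variables do not carry over. Pictures are saved under pics/ and viewed, at most 10 in all, crops included, and the job is handed in when it is done.

```bash
mkdir -p pics
cat > h.py <<'E'
import numpy as np, cv2
from cell import arm
from scipy.spatial.transform import Rotation as R
def pts(name,save=None):
    im,d=arm.capture(name); p=arm.camera_params(name)
    f=192/np.tan(np.radians(p["fov_y"])/2); v,u=np.mgrid[0:384,0:512]
    c=np.stack([(u-p["cx"])/f*d,-(v-p["cy"])/f*d,-d,np.ones_like(d)],-1)
    P=(c@np.array(p["world_from_camera"]).T)[...,:3]; P[d==0]=np.nan
    if save: cv2.imwrite("pics/"+save,im)
    return im,P
E
python3 - <<'E'
from h import *
for n in("scene","top"):
    im,P=pts(n,n+"0.png"); np.savez(n+"0.npz",im=im,P=P)
    p=arm.camera_params(n); print({k:p[k] for k in p if k!="world_from_camera"}); print(np.round(p["world_from_camera"],3))
a=cv2.imread("pics/scene0.png");b=cv2.imread("pics/top0.png")
print(arm.read_state())
E
```

```text
{'fov_y': 51.55654891490504, 'cx': 254.89277346707667, 'cy': 191.58492096233647}
[[ 8.160000e-01 -3.220000e-01  4.800000e-01  1.108632e+03]
 [ 5.780000e-01  4.350000e-01 -6.900000e-01 -6.892330e+02]
 [ 1.300000e-02  8.410000e-01  5.410000e-01  6.563130e+02]
 [ 0.000000e+00  0.000000e+00  0.000000e+00  1.000000e+00]]
{'fov_y': 42.12916582130447, 'cx': 258.787279529731, 'cy': 186.51760192629447}
[[-1.900000e-02  9.970000e-01 -7.500000e-02  5.306580e+02]
 [-1.000000e+00 -1.900000e-02 -0.000000e+00  9.043000e+00]
 [-1.000000e-03  7.500000e-02  9.970000e-01  1.440446e+03]
 [ 0.000000e+00  0.000000e+00  0.000000e+00  1.000000e+00]]
{'time_s': 0.1, 'qpos': array([-1.33583405,  0.62923715,  0.03844825,  1.51826407, -0.02702704,
        0.99628992, -0.02003133]), 'dq': array([-4.47898737e-04, -1.93714420e-03, -5.09252071e-04, -2.21124572e-03,
        6.54492239e-04,  3.99715324e-04, -1.29680127e-05]), 'joint_torque': array([ 2.73945654e-03, -5.64536476e+01,  1.23054184e+00, -1.93972456e+01,
        1.13507218e-02,  5.38122113e-03, -1.31415892e-07]), 'tool_pos': array([192.35022667, 620.26561811, 206.09307187]), 'eef_rot': array([ 1.49839041e-01,  9.88710046e-01, -8.30583382e-04, -1.28257504e-04]), 'force': array([-1.05822214, -0.70208098,  0.35918402]), 'torque': array([-0.00194073,  0.02451533, -0.00349825]), 'gripper_force': 0.0, 'finger_gap': 85.5047208047826}
```

View pics/scene0.png

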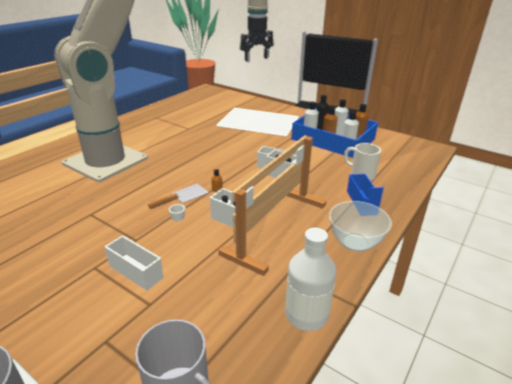

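View pics/top0.png

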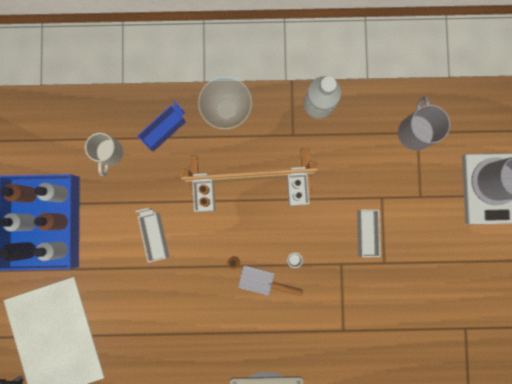

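Top-view candidates are the left white bin at (152,236), which has a strip at its far end at (145,212); the right white bin at (370,233), with no lip; and the blue look-alike at (162,127). The left white bin fits the description. I'll confirm it with a crop and measure.

Run:
```python
from h import *
t=np.load("top0.npz");im,P=t["im"],t["P"]
a=cv2.resize(im[195:275,115:195],(400,400),interpolation=cv2.INTER_CUBIC)
b=cv2.resize(im[195:275,330:410],(400,400),interpolation=cv2.INTER_CUBIC)
cv2.imwrite("pics/crop.png",np.hstack([a,b]))
sat=cv2.cvtColor(im,cv2.COLOR_BGR2HSV)[...,1]
def rect(m,l):
    q=P[m][:,:2].astype(np.float32); print(l,len(q),cv2.minAreaRect(q),np.nanmedian(P[m],0))
v,u=np.mgrid[0:384,0:512]
def box(x0,x1,y0,y1): return (u>x0)&(u<x1)&(v>y0)&(v<y1)
Z=P[...,2]
hb=box(125,180,200,275)
print(np.histogram(Z[hb],bins=range(-10,130,10)))
rect(hb&(Z>45)&(Z<70),"rim");rect(hb&(Z>75),"lip")
pb=box(345,395,200,270);rect(pb&(Z>45),"plain")
sb=box(175,325,150,190)&(Z>185);rect(sb,"upper")
q=P[sb]; 
for y0 in range(-200,200,40):
    s=q[(abs(q[:,1]-y0)<20)]
    if len(s): print(y0,len(s),np.round([s[:,0].min(),np.median(s[:,0]),s[:,0].max(),np.median(s[:,2])],1))
l=np.polyfit(q[:,1],q[:,0],1);print(l,q[:,1].min(),q[:,1].max())
for l,m in(("L",box(188,220,170,216)),("R",box(284,312,170,210))): rect(m&(Z>120)&(Z<160)&(sat<60),l)
```

```text
(array([1550, 1849,   68,   63,   79,   75,  169,   94,    5,    4,   12,
         13,    0]), array([-10,   0,  10,  20,  30,  40,  50,  60,  70,  80,  90, 100, 110,
       120]))
rim 294 ((507.61541748046875, 310.23291015625), (141.855712890625, 51.634647369384766), 12.067151069641113) [517.24556814 317.85576475  58.22600311]
lip 33 ((575.8582763671875, 324.7267761230469), (4.2265448570251465, 35.718528747558594), 12.282571792602539) [575.07740758 322.51960241  97.49929714]
plain 238 ((500.7479248046875, -294.76702880859375), (51.893943786621094, 126.924560546875), 89.48633575439453) [ 498.07683018 -296.9945526    58.16404969]
upper 532 ((665.8991088867188, 34.24249267578125), (24.49734878540039, 339.45208740234375), 2.769627809524536) [658.59636852  37.90248042 199.53313102]
-120 100 [660.7 670.4 685.9 200.3]
-80 49 [658.9 662.  670.9 199.5]
-40 48 [657.4 659.9 664.7 200. ]
0 47 [655.4 658.2 663.2 199.9]
40 48 [653.9 656.4 661.5 199.3]
80 49 [652.  654.6 659.3 199.2]
120 48 [650.2 652.8 657.5 198.7]
160 57 [648.3 651.4 660.3 199.2]
[-4.54326663e-02  6.61375673e+02] -135.28669615792919 203.52794249006627
L 199 ((610.65478515625, 156.2653350830078), (83.47945404052734, 49.49931716918945), 2.9124655723571777) [617.75118163 159.87201293 141.29425852]
R 329 ((621.6534423828125, -92.47457885742188), (82.67910766601562, 50.012386322021484), 2.6893651485443115) [626.50976214 -91.84123275 139.310402  ]
```

View pics/crop.png

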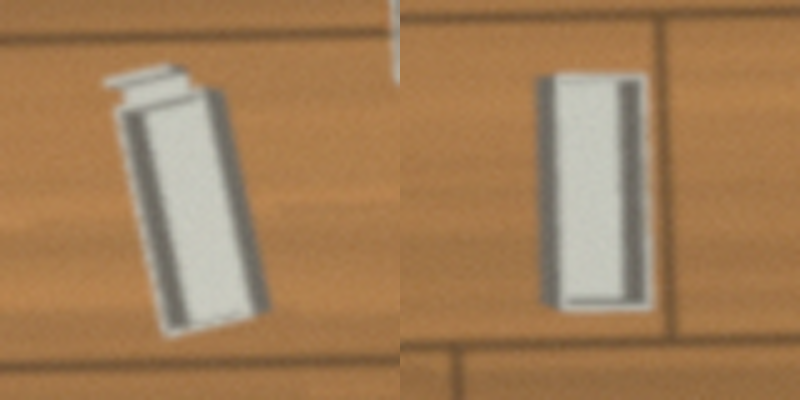

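The crop confirms it. The left bin has the lip plate at crop (145,75) beyond its back wall, and the right bin has none. Next I'll plan the hooking path in cross-section and work out the grasp move.

```bash
cat > plan.py <<'E'
# 2D (stand x,z) clearance of bin+gripper vs laths; bin origin (x,z), pitch th (front up)
import numpy as np
from scipy.sparse import csr_matrix
from scipy.sparse.csgraph import dijkstra
def box(x0,x1,z0,z1):
    a,b=np.meshgrid(np.linspace(x0,x1,max(2,int((x1-x0)/2)+1)),np.linspace(z0,z1,max(2,int((z1-z0)/2)+1)));return np.stack([a.ravel(),b.ravel()],1)
G=(-25,42);A=0.25
c,s=np.cos(A),np.sin(A)
body=box(-43,43,54,150)@np.array([[c,s],[-s,c]])+G   # leaning to -x by A
S=np.vstack([box(-65,65,0,60),box(65,78,56,60),box(74,78,56,100),body])
def clear(x,z,th):
    c,s=np.cos(th),np.sin(th); p=S@np.array([[c,-s],[s,c]])+[x,z]
    d=1e9
    for x0,x1,z0,z1 in((0,6,60,140),(0,6,176,200)):
        a=np.maximum(x0-p[:,0],p[:,0]-x1);b=np.maximum(z0-p[:,1],p[:,1]-z1)
        d=min(d,np.where((a>0)&(b>0),np.hypot(a,b),np.maximum(a,b)).min())
    return min(d,p[:,1].min())
if __name__=="__main__":
    X=np.arange(-120,-58,2.)+.5;Z=np.arange(76,170,2.);T=np.arange(0,.82,.05)
    C=np.array([[[clear(x,z,t) for t in T] for z in Z] for x in X])
    n=C.size;I=np.arange(n).reshape(C.shape);r,cc,w=[],[],[]
    for d in [(1,0,0),(0,1,0),(0,0,1),(1,1,0),(1,-1,0),(0,1,1),(0,1,-1),(1,0,1),(1,0,-1),(1,1,1),(1,1,-1),(1,-1,1),(1,-1,-1)]:
        sl=lambda k:tuple(slice(max(0,k*e),C.shape[i]+min(0,k*e)) for i,e in enumerate(d))
        a,b=sl(1),sl(-1);m=np.minimum(C[a],C[b]);ok=m>0.5
        r+=list(I[a][ok]);cc+=list(I[b][ok]);w+=list(np.linalg.norm(d)*(1+30/m[ok]**2))
    D=csr_matrix((w,(r,cc)),(n,n))
    g=I[np.argmin(abs(X+66.5)),np.argmin(abs(Z-86)),0]
    dist,pre=dijkstra(D,False,g,return_predecessors=True)
    k=I[0].ravel()[np.argmin(dist[I[0].ravel()])]
    while k>=0:
        i,j,l=np.unravel_index(k,C.shape);print(X[i],Z[j],round(T[l],2),round(C[i,j,l],1));k=pre[k]
E
python3 plan.py
cat >> h.py <<'E'
def tool(yaw,pitch): # tool z down, x = -bin x; pitch about bin y
    return R.from_euler("z",yaw)*R.from_euler("y",pitch)*R.from_matrix([[-1,0,0],[0,1,0],[0,0,-1]])
def rows(p1,r1,n,p0=None,r0=None):
    s=arm.read_state()
    p0=s["tool_pos"] if p0 is None else p0; r0=R.from_quat(s["eef_rot"]) if r0 is None else r0
    rv=(r0.inv()*r1).as_rotvec()/n; dp=(np.array(p1)-p0)/n
    for i in range(n):
        print(np.round((r0*R.from_rotvec(rv*i)).inv().apply(dp),1).tolist(),np.round(rv,4).tolist())
E
python3 - <<'E'
from h import *
A=-.25; yaw=.211
b=R.from_euler("z",yaw); r=tool(yaw,A)
g=np.array([501.6,308.9,0])+b.apply([-25,0,42])
tcp=g+r.apply([0,0,19]); print(tcp, r.apply([0,0,1]))
up=tcp-r.apply([0,0,110]); rows(up,r,9)
E
```

```text
-119.5 76.0 0.0 41.5
[481.75087434 304.64855354  23.59066399] [ 0.24191703  0.05181575 -0.96891242]
[-38.5, -25.4, 8.5] [-0.0073, -0.0272, -0.0565]
[-36.7, -27.6, 9.3] [-0.0073, -0.0272, -0.0565]
[-34.8, -29.7, 10.1] [-0.0073, -0.0272, -0.0565]
[-32.8, -31.7, 10.8] [-0.0073, -0.0272, -0.0565]
[-30.7, -33.6, 11.4] [-0.0073, -0.0272, -0.0565]
[-28.4, -35.3, 11.9] [-0.0073, -0.0272, -0.0565]
[-26.0, -37.0, 12.4] [-0.0073, -0.0272, -0.0565]
[-23.5, -38.5, 12.8] [-0.0073, -0.0272, -0.0565]
[-21.0, -39.8, 13.1] [-0.0073, -0.0272, -0.0565]
```

```bash
sed -i 's/np.arange(-120,-58,2.)+.5/np.arange(-110,-58,1.)+.5/;s/np.arange(76,170,2.)/np.arange(78,150,1.)/;s/np.arange(0,.82,.05)/np.arange(0,.92,.04)/;s/ok=m>0.5/ok=m>0.2/' plan.py
sed -i 's/^G=.*/import sys\nG=(float(sys.argv[1]),42);A=float(sys.argv[2])/' plan.py
for a in "-25 .25" "-25 .5" "-400 0"; do echo $a; timeout 300 python3 plan.py $a | awk 'NR%4==1'; done
```

```text
-25 .25
-109.5 141.0 0.68 6.2
-105.5 141.0 0.64 5.5
-101.5 141.0 0.6 5.1
-97.5 140.0 0.56 5.5
-93.5 139.0 0.52 6.1
-89.5 135.0 0.48 8.2
-85.5 131.0 0.44 8.5
-84.5 127.0 0.4 7.8
-83.5 123.0 0.36 7.2
-82.5 119.0 0.32 6.7
-81.5 115.0 0.28 6.4
-80.5 111.0 0.24 5.4
-78.5 107.0 0.2 4.9
-75.5 103.0 0.16 3.7
-71.5 100.0 0.08 2.8
-67.5 97.0 0.04 0.8
-66.5 94.0 0.0 1.5
-66.5 90.0 0.0 1.5
-66.5 86.0 0.0 1.5
-25 .5
-109.5 141.0 0.68 6.2
-105.5 141.0 0.64 5.5
-101.5 141.0 0.6 5.1
-97.5 140.0 0.56 5.5
-93.5 139.0 0.52 6.1
-89.5 135.0 0.48 8.2
-85.5 131.0 0.44 8.5
-84.5 127.0 0.4 7.8
-83.5 123.0 0.36 7.2
-82.5 119.0 0.32 6.7
-81.5 115.0 0.28 6.4
-80.5 111.0 0.24 5.4
-78.5 107.0 0.2 4.9
-75.5 103.0 0.16 3.7
-71.5 100.0 0.08 2.8
-67.5 97.0 0.04 0.8
-66.5 94.0 0.0 1.5
-66.5 90.0 0.0 1.5
-66.5 86.0 0.0 1.5
-400 0
-109.5 141.0 0.68 6.2
-105.5 141.0 0.64 5.5
-101.5 141.0 0.6 5.1
-97.5 140.0 0.56 5.5
-93.5 139.0 0.52 6.1
-89.5 135.0 0.48 8.2
-85.5 131.0 0.44 8.5
-84.5 127.0 0.4 7.8
-83.5 123.0 0.36 7.2
-82.5 119.0 0.32 6.7
-81.5 115.0 0.28 6.4
-80.5 111.0 0.24 5.4
-78.5 107.0 0.2 4.9
-75.5 103.0 0.16 3.7
-71.5 100.0 0.08 2.8
-67.5 97.0 0.04 0.8
-66.5 94.0 0.0 1.5
-66.5 90.0 0.0 1.5
-66.5 86.0 0.0 1.5
```

```bash
python3 -m crank '[[[-38.5,-25.4,8.5],[-0.0073,-0.0272,-0.0565],1],[[-36.7,-27.6,9.3],[-0.0073,-0.0272,-0.0565],1],[[-34.8,-29.7,10.1],[-0.0073,-0.0272,-0.0565],1],[[-32.8,-31.7,10.8],[-0.0073,-0.0272,-0.0565],1],[[-30.7,-33.6,11.4],[-0.0073,-0.0272,-0.0565],1],[[-28.4,-35.3,11.9],[-0.0073,-0.0272,-0.0565],1],[[-26,-37,12.4],[-0.0073,-0.0272,-0.0565],1],[[-23.5,-38.5,12.8],[-0.0073,-0.0272,-0.0565],1],[[-21,-39.8,13.1],[-0.0073,-0.0272,-0.0565],1],[[0,0,0],[0,0,0],1]]'
python3 - <<'E'
from h import *
A=-.25; yaw=.211
b=R.from_euler("z",yaw); r=tool(yaw,A)
g=np.array([501.6,308.9,0])+b.apply([-25,0,42])
rows(g+r.apply([0,0,19]),r,1)
E
```

```text
time_s: 1.35
tool_pos: [456.4, 294.4, 129.6]
eef_rot: [-0.101, 0.987, 0.012, 0.123]
force: [-0.4, -0.4, -0.5]
finger_gap: 85.3
gripper_force: 0.0
[0.1, 5.1, 109.4] [-0.0036, -0.0014, -0.0069]
```

```bash
python3 -m crank '[[[0,0,0],[0,0,0],1],[[0,0,0],[0,0,0],1],[[0,0,20],[0,0,0],1],[[0,0,20],[0,0,0],1],[[0,0,20],[0,0,0],1],[[0,0,0],[0,0,0],1],[[0,0,0],[0,0,0],1],[[0,0,0],[0,0,0],1],[[0,0,0],[0,0,0],1],[[0,0,0],[0,0,0],1]]'
python3 - <<'E'
from h import *
A=-.25; yaw=.211
b=R.from_euler("z",yaw); r=tool(yaw,A)
g=np.array([501.6,308.9,0])+b.apply([-25,0,42])
rows(g+r.apply([0,0,19]),r,1)
E
```

```text
time_s: 2.6
tool_pos: [469.4, 302.7, 74.3]
eef_rot: [-0.104, 0.987, 0.014, 0.124]
force: [0.2, 0.4, 0.2]
finger_gap: 85.2
gripper_force: 0.0
[0.5, -0.7, 52.2] [0.0009, 0.0008, -0.0006]
```

```bash
python3 -m crank '[[[0.5,-0.7,17],[0,0,0],1],[[0,0,17],[0,0,0],1],[[0,0,16],[0,0,0],1],[[0,0,0],[0,0,0],1],[[0,0,0],[0,0,0],0],[[0,0,0],[0,0,0],0],[[0,0,0],[0,0,0],0],[[0,0,0],[0,0,0],0],[[0,0,0],[0,0,0],0],[[0,0,0],[0,0,0],0]]'
```

```text
time_s: 3.85
tool_pos: [481.2, 304.6, 26.6]
eef_rot: [-0.104, 0.987, 0.014, 0.125]
force: [-1.9, -1.0, 5.6]
finger_gap: 48.4
gripper_force: 61.9
```

```bash
python3 -m crank '[[[0,0,-10],[0,0,0],0],[[0,0,-20],[0,0,0],0],[[0,0,-30],[0,0,0],0],[[0,0,-35],[0,0,0],0],[[0,0,-35],[0,0,0],0],[[0,0,-30],[0,0,0],0],[[0,0,-15],[0,0,0],0],[[0,0,0],[0,0,0],0],[[0,0,0],[0,0,0],0],[[0,0,0],[0,0,0],0]]'
cat >> h.py <<'E'
ST=np.array([655,33,0.]);PSI=.046
def target(x,z,th,off): # bin origin in stand frame -> TCP pose; off=(TCP in bin frame, tool rot in bin frame)
    rb=R.from_euler("z",PSI)*R.from_euler("y",th)
    return ST+R.from_euler("z",PSI).apply([x,0,z])+rb.apply(off[0]), rb*off[1]
E
python3 - <<'E'
from h import *
im,P=pts("top","t1.png"); Z=P[...,2]
im2,P2=pts("scene","s1.png")
s=arm.read_state();p=s["tool_pos"];r=R.from_quat(s["eef_rot"]);print(np.round(p,1),s["finger_gap"],s["force"])
# points in nominal bin frame
rb=r*tool(0,-.25).inv(); o=p-rb.apply(R.from_euler("y",-.25).apply([0,0,-19])+[-25,0,42])
print("bin origin",o,rb.as_euler("zyx"))
for n,I,Q in(("top",im,P),("scene",im2,P2)):
    q=rb.inv().apply((np.nan_to_num(Q,nan=-9999)-o).reshape(-1,3)).reshape(Q.shape)
    sat=cv2.cvtColor(I,cv2.COLOR_BGR2HSV)[...,1]
    m=(abs(q[...,0]-76)<12)&(abs(q[...,1])<30)&(q[...,2]>70)&(q[...,2]<110)
    l=q[m&(q[...,2]>85)]; print(n,"lip",len(l), np.round(np.median(l,0),1) if len(l) else "", np.round(np.percentile(q[m],[5,95],axis=0),1) if m.any() else "")
    m=(abs(q[...,0])<75)&(abs(q[...,1])<32)&(abs(q[...,2]-60)<8)&(sat<60)
    for a,b in((-70,-45),(10,40),(40,64)):
        k=m&(q[...,0]>a)&(q[...,0]<b); print(a,k.sum(),np.round(np.percentile(q[k],[5,50,95],axis=0),1).tolist() if k.any() else "")
cv2.imwrite("pics/t1c.png",np.hstack([cv2.resize(im[150:300,100:300],(400,300)),cv2.resize(im2[80:230,180:380],(400,300))]))
E
```

```text
time_s: 5.1
tool_pos: [438.4, 294.7, 193.9]
eef_rot: [-0.104, 0.987, 0.013, 0.123]
force: [-0.6, -0.5, -2.6]
finger_gap: 47.9
gripper_force: 62.6
[438.5 294.9 194.1] 48.0279779917105 [-0.31218444  0.08677021 -3.21857466]
bin origin [458.2857273  299.17943293 170.51028986] [2.10690852e-01 1.13983249e-03 6.98803336e-05]
top lip 35 [76.3 -2.7 95.4] [[ 74.6 -17.4  75.2]
 [ 78.8  16.6  99.6]]
-70 0 
10 35 [[11.3, -25.4, 53.2], [26.6, -22.6, 55.4], [38.0, 24.2, 59.2]]
40 40 [[41.3, -24.6, 53.1], [57.6, -1.7, 55.8], [63.7, 23.8, 58.3]]
scene lip 23 [79.  -3.5 92.7] [[ 76.4 -20.2  71. ]
 [ 80.8  15.3  97.6]]
-70 22 [[-61.7, -29.2, 52.6], [-56.3, -23.8, 55.3], [-46.3, 5.5, 58.9]]
10 44 [[12.8, -28.3, 52.3], [27.3, -2.3, 55.4], [36.8, 23.9, 59.0]]
40 32 [[41.8, -28.0, 53.2], [52.5, -12.5, 55.7], [63.3, 24.0, 57.8]]
```

View pics/t1c.png

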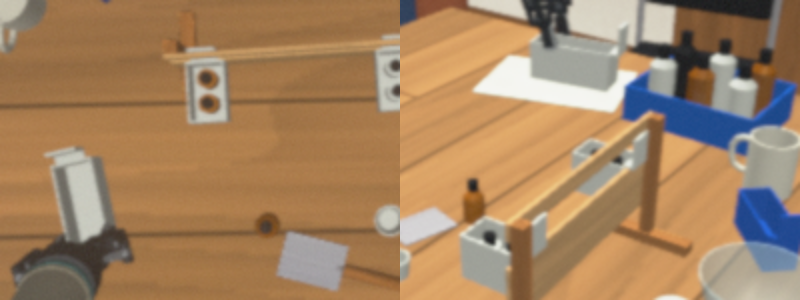

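```bash
cat >> h.py <<'E'
OFF=(np.array([-25.5,0,45])+R.from_euler("y",-.25).apply([0,0,-19]),tool(0,-.25))
def chain(wps,p0=None,r0=None):
    for x,z,th,n in wps:
        p1,r1=target(x,z,th,OFF); print("->",x,z,th,np.round(p1,1)); rows(p1,r1,n,p0,r0); p0,r0=p1,r1
def where():
    s=arm.read_state(); rb=R.from_quat(s["eef_rot"])*OFF[1].inv()
    o=R.from_euler("z",-PSI).apply(s["tool_pos"]-rb.apply(OFF[0])-ST); e=rb.as_euler("zyx")
    print("bin in stand",np.round(o,1),"yaw-psi %.3f pitch %.3f roll %.3f"%(e[0]-PSI,e[1],e[2]),"F",np.round(s["force"],1),"t",s["time_s"])
E
python3 -c "
from h import *
where(); chain([(-190,168,.72,9)])"
```

```text
bin in stand [-183.8  275.   167.5] yaw-psi 0.165 pitch 0.001 roll 0.000 F [-0.3  0.1 -3.2] t 5.2
-> -190 168 0.72 [467.1  24.4 201.7]
[2.9, -30.1, -1.6] [-0.002, 0.0797, 0.0186]
[2.4, -30.1, -1.5] [-0.002, 0.0797, 0.0186]
[2.0, -30.1, -1.3] [-0.002, 0.0797, 0.0186]
[1.5, -30.2, -1.3] [-0.002, 0.0797, 0.0186]
[1.1, -30.2, -1.2] [-0.002, 0.0797, 0.0186]
[0.6, -30.2, -1.2] [-0.002, 0.0797, 0.0186]
[0.1, -30.2, -1.2] [-0.002, 0.0797, 0.0186]
[-0.3, -30.2, -1.3] [-0.002, 0.0797, 0.0186]
[-0.8, -30.2, -1.4] [-0.002, 0.0797, 0.0186]
```

```bash
python3 -m crank '[[[2.9,-30,-1.6],[-0.002,0.08,0.0186],0],[[2.4,-30,-1.5],[-0.002,0.08,0.0186],0],[[2,-30,-1.3],[-0.002,0.08,0.0186],0],[[1.5,-30,-1.3],[-0.002,0.08,0.0186],0],[[1.1,-30,-1.2],[-0.002,0.08,0.0186],0],[[0.6,-30,-1.2],[-0.002,0.08,0.0186],0],[[0.1,-30,-1.2],[-0.002,0.08,0.0186],0],[[-0.3,-30,-1.3],[-0.002,0.08,0.0186],0],[[-0.8,-30,-1.4],[-0.002,0.08,0.0186],0],[[0,0,0],[0,0,0],0]]'
sleep 0; python3 -c "
from h import *
where(); chain([(-130,150,.72,5)])"
```

```text
time_s: 6.45
tool_pos: [468.7, 22.8, 200.1]
eef_rot: [-0.019, 0.972, -0.006, -0.234]
force: [0.0, -0.2, -1.7]
finger_gap: 48.2
gripper_force: 62.7
bin in stand [-188.6   -1.6  166.4] yaw-psi 0.007 pitch 0.722 roll -0.037 F [ 0.  -0.2 -1.7] t 6.45
-> -130 150 0.72 [527.   27.1 183.7]
[-11.9, 0.4, -2.4] [0.0002, -0.0005, -0.0013]
[-11.9, 0.4, -2.4] [0.0002, -0.0005, -0.0013]
[-11.9, 0.4, -2.4] [0.0002, -0.0005, -0.0013]
[-11.9, 0.3, -2.4] [0.0002, -0.0005, -0.0013]
[-11.9, 0.3, -2.4] [0.0002, -0.0005, -0.0013]
```

```bash
sed -i 's/"zyx"/"ZYX"/' h.py; python3 -m crank '[[[-12,0.4,-2.4],[0,0,-0.001],0],[[-12,0.4,-2.4],[0,0,-0.001],0],[[-12,0.4,-2.4],[0,0,-0.001],0],[[-12,0.4,-2.4],[0,0,-0.001],0],[[-12,0.4,-2.4],[0,0,-0.001],0],[[0,0,0],[0,0,0],0],[[0,0,0],[0,0,0],0],[[0,0,0],[0,0,0],0],[[0,0,0],[0,0,0],0],[[0,0,0],[0,0,0],0]]'
python3 - <<'E'
from h import *
where()
im,P=pts("top"); im2,P2=pts("scene")
rp=R.from_euler("z",PSI); s=arm.read_state(); rb=R.from_quat(s["eef_rot"])*OFF[1].inv(); o=s["tool_pos"]-rb.apply(OFF[0])
for n,Q in(("top",P),("scene",P2)):
    q=rb.inv().apply((np.nan_to_num(Q,nan=-9999)-o).reshape(-1,3)).reshape(Q.shape)
    m=(abs(q[...,0]-76)<14)&(abs(q[...,1])<30)&(q[...,2]>70)&(q[...,2]<112); l=q[m]
    if len(l): print(n,"lip in bin",len(l),np.round(np.percentile(l,[3,50,97],axis=0),1).tolist())
    w=rp.inv().apply((np.nan_to_num(Q,nan=-9999)-ST).reshape(-1,3))
    m=(abs(w[:,0])<15)&(abs(w[:,1])<90)&(w[:,2]>50)&(w[:,2]<215); l=w[m]
    for a,b in((60,135),(177,196),(198,206)):
        k=l[(l[:,2]>a)&(l[:,2]<b)]
        if len(k)>5: print(n,"lath",a,len(k),np.round(np.percentile(k,[3,50,97],axis=0),1).tolist())
    k=l[abs(l[:,0]-3)<5]; print(np.histogram(k[:,2],bins=range(120,212,6)))
cv2.imwrite("pics/c2.png",np.hstack([cv2.resize(im[140:260,180:330],(400,320)),cv2.resize(im2[110:260,180:340],(400,375))[:320]]))
E
```

```text
time_s: 7.7
tool_pos: [525.8, 30.8, 185.9]
eef_rot: [-0.025, 0.972, -0.005, -0.233]
force: [0.5, -0.5, -2.6]
finger_gap: 48.0
gripper_force: 62.8
bin in stand [-131.1    3.8  152.2] yaw-psi 0.006 pitch 0.721 roll 0.003 F [ 0.5 -0.5 -2.6] t 7.7
top lath 60 32 [[-0.6, 59.2, 64.9], [-0.3, 72.8, 100.0], [0.3, 87.7, 134.1]]
top lath 177 11 [[-0.4, 59.8, 179.9], [-0.1, 72.9, 186.7], [1.1, 84.9, 195.7]]
top lath 198 28 [[-0.3, 52.3, 198.1], [2.8, 67.4, 199.9], [5.6, 89.6, 203.9]]
(array([ 1,  6,  5, 11,  2,  0,  0,  0,  0,  3,  4,  3, 13, 27,  2]), array([120, 126, 132, 138, 144, 150, 156, 162, 168, 174, 180, 186, 192,
       198, 204, 210]))
scene lip in bin 13 [[84.1, -25.6, 109.2], [85.4, -4.1, 111.1], [86.6, 24.5, 112.0]]
scene lath 60 833 [[5.3, -86.0, 64.0], [6.6, -8.7, 99.5], [8.1, 84.5, 132.6]]
scene lath 177 241 [[5.4, -86.5, 178.2], [6.6, -10.8, 186.3], [8.0, 81.3, 195.4]]
scene lath 198 134 [[1.0, -84.9, 198.3], [5.3, -6.7, 201.0], [7.9, 84.0, 202.7]]
(array([ 70,  70,  68, 125,   0,   0,   0,   0,   0,  41,  76,  69,  74,
       131,   0]), array([120, 126, 132, 138, 144, 150, 156, 162, 168, 174, 180, 186, 192,
       198, 204, 210]))
```

View pics/c2.png

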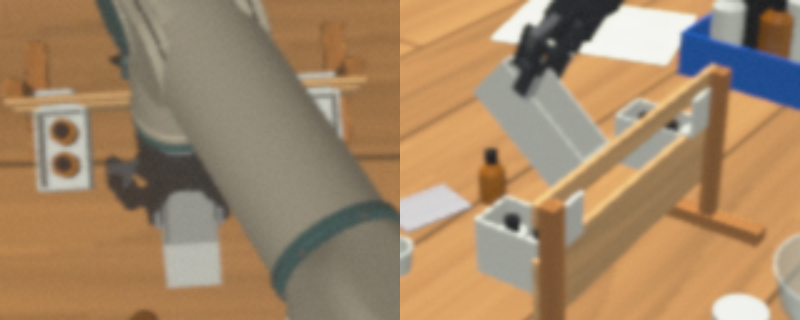

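```bash
python3 -c "
from h import *
where(); chain([(-110,141,.68,3),(-97.5,139.5,.56,3),(-89.5,135,.48,2)])"
```

```text
bin in stand [-131.1    3.8  152.1] yaw-psi 0.006 pitch 0.721 roll 0.003 F [ 0.5  0.1 -2.8] t 7.8
-> -110 141 0.68 [545.7  28.  174.8]
[-7.5, -1.3, 0.3] [0.0001, -0.0138, 0.0016]
[-7.5, -1.3, 0.4] [0.0001, -0.0138, 0.0016]
[-7.5, -1.3, 0.5] [0.0001, -0.0138, 0.0016]
-> -97.5 139.5 0.56 [554.1  28.4 173.1]
[-2.8, -0.0, -0.7] [0.0, -0.04, -0.0]
[-2.8, -0.0, -0.6] [0.0, -0.04, -0.0]
[-2.8, -0.0, -0.4] [0.0, -0.04, -0.0]
-> -89.5 135 0.48 [559.4  28.6 168.2]
[-3.3, 0.0, 1.5] [-0.0, -0.04, 0.0]
[-3.2, 0.0, 1.6] [-0.0, -0.04, 0.0]
```

```bash
python3 -m crank '[[[-3.75,-1.3,0.1],[0,-0.007,0.001],0],[[-3.75,-1.3,0.2],[0,-0.007,0.001],0],[[-3.75,-1.3,0.2],[0,-0.007,0.001],0],[[-3.75,0,0.2],[0,-0.007,0.001],0],[[-3.75,0,0.2],[0,-0.007,0.001],0],[[-3.75,0,0.3],[0,-0.007,0],0],[[0,0,0],[0,0,0],0],[[0,0,0],[0,0,0],0],[[0,0,0],[0,0,0],0],[[0,0,0],[0,0,0],0]]'
python3 -c "
from h import *
where(); chain([(-97.5,139.5,.56,3),(-89.5,135,.48,2),(-84,127,.40,3)])"
```

```text
time_s: 9.05
tool_pos: [545.7, 28.0, 174.8]
eef_rot: [-0.022, 0.977, -0.005, -0.213]
force: [0.4, -0.9, -1.8]
finger_gap: 48.3
gripper_force: 62.7
bin in stand [-109.9   -0.   141. ] yaw-psi -0.000 pitch 0.679 roll 0.000 F [ 0.4 -0.9 -1.8] t 9.05
-> -97.5 139.5 0.56 [554.1  28.4 173.1]
[-2.8, 0.0, -0.6] [0.0001, -0.0398, -0.0]
[-2.8, 0.0, -0.5] [0.0001, -0.0398, -0.0]
[-2.8, 0.0, -0.4] [0.0001, -0.0398, -0.0]
-> -89.5 135 0.48 [559.4  28.6 168.2]
[-3.3, 0.0, 1.5] [-0.0, -0.04, 0.0]
[-3.2, 0.0, 1.6] [-0.0, -0.04, 0.0]
-> -84 127 0.4 [562.3  28.7 159.6]
[-1.6, -0.0, 2.6] [-0.0, -0.0267, 0.0]
[-1.5, -0.0, 2.6] [-0.0, -0.0267, 0.0]
[-1.4, -0.0, 2.7] [-0.0, -0.0267, 0.0]
```

```bash
cat >> h.py <<'E'
def lip():
    im,Q=pts("scene"); w=R.from_euler("z",-PSI).apply((np.nan_to_num(Q,nan=-9999)-ST).reshape(-1,3))
    sat=cv2.cvtColor(im,cv2.COLOR_BGR2HSV)[...,1].ravel()
    m=(w[:,0]>-5)&(w[:,0]<50)&(abs(w[:,1])<40)&(w[:,2]>120)&(w[:,2]<210)&(sat<50)
    print("lip in stand",m.sum(),np.round(np.percentile(w[m],[3,50,97],axis=0),1).tolist() if m.any() else ""); return im
E
python3 -m crank '[[[-2.8,0,-0.6],[0,-0.04,0],0],[[-2.8,0,-0.5],[0,-0.04,0],0],[[-2.8,0,-0.4],[0,-0.04,0],0],[[-3.3,0,1.5],[0,-0.04,0],0],[[-3.2,0,1.6],[0,-0.04,0],0],[[0,0,0],[0,0,0],0],[[0,0,0],[0,0,0],0],[[0,0,0],[0,0,0],0],[[0,0,0],[0,0,0],0],[[0,0,0],[0,0,0],0]]'
python3 -c "
from h import *
where(); im=lip(); cv2.imwrite('pics/c3.png',cv2.resize(im[130:250,220:340],(600,600)))
chain([(-84,127,.40,3),(-82,117,.30,3),(-79,108,.21,3)])"
```

```text
time_s: 10.3
tool_pos: [559.5, 28.6, 168.0]
eef_rot: [-0.023, 0.993, -0.002, -0.115]
force: [-0.4, 0.4, -1.8]
finger_gap: 48.4
gripper_force: 62.7
bin in stand [-8.950e+01  1.000e-01  1.348e+02] yaw-psi -0.000 pitch 0.480 roll 0.000 F [-0.4  0.4 -1.8] t 10.3
lip in stand 105 [[-4.4, -19.5, 154.1], [12.7, -7.5, 164.2], [26.0, 16.5, 190.0]]
-> -84 127 0.4 [562.3  28.7 159.6]
[-1.6, -0.0, 2.5] [0.0001, -0.0265, -0.0001]
[-1.5, -0.0, 2.6] [0.0001, -0.0265, -0.0001]
[-1.4, -0.0, 2.6] [0.0001, -0.0265, -0.0001]
-> -82 117 0.3 [561.1  28.7 148.5]
[-0.2, 0.0, 3.7] [0.0, -0.0333, -0.0]
[-0.0, 0.0, 3.7] [0.0, -0.0333, -0.0]
[0.1, 0.0, 3.7] [0.0, -0.0333, -0.0]
-> -79 108 0.21 [561.3  28.7 138.3]
[-0.2, -0.0, 3.4] [-0.0, -0.03, -0.0]
[-0.1, -0.0, 3.4] [-0.0, -0.03, -0.0]
[-0.0, -0.0, 3.4] [-0.0, -0.03, -0.0]
```

View pics/c3.png

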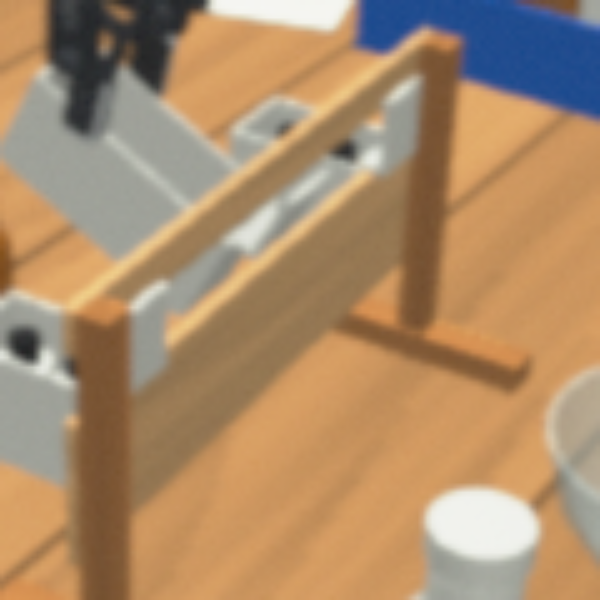

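```bash
python3 -m crank '[[[-1.6,0,2.5],[0,-0.0265,0],0],[[-1.5,0,2.6],[0,-0.0265,0],0],[[-1.4,0,2.6],[0,-0.0265,0],0],[[-0.2,0,3.7],[0,-0.0333,0],0],[[0,0,3.7],[0,-0.0333,0],0],[[0.1,0,3.7],[0,-0.0333,0],0],[[0,0,0],[0,0,0],0],[[0,0,0],[0,0,0],0],[[0,0,0],[0,0,0],0],[[0,0,0],[0,0,0],0]]'
python3 -c "
from h import *
where(); im=lip()
chain([(-79.5,108,.21,3),(-75.5,103,.15,2),(-71.5,100,.08,2),(-67.5,97,.03,2),(-66.5,94,0,1)])"
```

```text
time_s: 11.6
tool_pos: [561.3, 28.7, 148.6]
eef_rot: [-0.023, 0.999, -0.0, -0.025]
force: [0.3, 0.1, -2.6]
finger_gap: 48.0
gripper_force: 62.7
bin in stand [-8.180e+01  1.000e-01  1.171e+02] yaw-psi -0.000 pitch 0.300 roll 0.000 F [ 0.3  0.1 -2.6] t 11.6
lip in stand 134 [[-3.9, -23.4, 148.5], [15.0, -8.6, 165.5], [22.9, 17.2, 190.9]]
-> -79.5 108 0.21 [560.8  28.7 138.3]
[-0.0, -0.0, 3.4] [0.0001, -0.03, -0.0001]
[0.1, -0.0, 3.4] [0.0001, -0.03, -0.0001]
[0.2, -0.0, 3.4] [0.0001, -0.03, -0.0001]
-> -75.5 103 0.15 [563.   28.8 132.4]
[-1.0, -0.0, 3.0] [0.0, -0.03, 0.0]
[-0.9, -0.0, 3.0] [0.0, -0.03, 0.0]
-> -71.5 100 0.08 [565.   28.9 128.2]
[-0.8, 0.0, 2.2] [0.0, -0.035, -0.0]
[-0.7, 0.0, 2.2] [0.0, -0.035, -0.0]
-> -67.5 97 0.03 [567.6  29.  124.2]
[-1.0, -0.0, 2.2] [0.0, -0.025, 0.0]
[-0.9, -0.0, 2.2] [0.0, -0.025, 0.0]
-> -66.5 94 0 [567.8  29.  120.6]
[0.6, 0.0, 3.6] [-0.0, -0.03, 0.0]
```

```bash
python3 -m crank '[[[0,0,3.4],[0,-0.03,0],0],[[0.1,0,3.4],[0,-0.03,0],0],[[0.2,0,3.4],[0,-0.03,0],0],[[-1,0,3],[0,-0.03,0],0],[[-0.9,0,3],[0,-0.03,0],0],[[0,0,0],[0,0,0],0],[[0,0,0],[0,0,0],0],[[0,0,0],[0,0,0],0],[[0,0,0],[0,0,0],0],[[0,0,0],[0,0,0],0]]'
python3 -c "
from h import *
where(); im=lip()
chain([(-71.5,100,.08,2),(-67.5,97,.03,2),(-66.5,94,0,1),(-66.5,86,0,4)])"
```

```text
time_s: 12.9
tool_pos: [562.9, 28.8, 132.5]
eef_rot: [-0.023, 0.998, 0.001, 0.05]
force: [-0.7, 0.2, -2.1]
finger_gap: 47.9
gripper_force: 62.7
bin in stand [-75.6   0.  103.1] yaw-psi -0.000 pitch 0.150 roll 0.000 F [-0.7  0.2 -2.1] t 12.9
lip in stand 156 [[-4.1, -23.8, 140.6], [13.0, -7.5, 164.0], [17.6, 15.1, 191.1]]
-> -71.5 100 0.08 [565.   28.9 128.2]
[-0.8, 0.0, 2.3] [0.0001, -0.0351, -0.0002]
[-0.8, 0.0, 2.3] [0.0001, -0.0351, -0.0002]
-> -67.5 97 0.03 [567.6  29.  124.2]
[-1.0, -0.0, 2.2] [0.0, -0.025, 0.0]
[-0.9, -0.0, 2.2] [0.0, -0.025, 0.0]
-> -66.5 94 0 [567.8  29.  120.6]
[0.6, 0.0, 3.6] [-0.0, -0.03, 0.0]
-> -66.5 86 0 [567.8  29.  112.6]
[0.5, 0.0, 1.9] [0.0, 0.0, 0.0]
[0.5, 0.0, 1.9] [0.0, 0.0, 0.0]
[0.5, 0.0, 1.9] [0.0, 0.0, 0.0]
[0.5, 0.0, 1.9] [0.0, 0.0, 0.0]
```

```bash
python3 -m crank '[[[-0.8,0,2.3],[0,-0.035,0],0],[[-0.8,0,2.3],[0,-0.035,0],0],[[-1,0,2.2],[0,-0.025,0],0],[[-0.9,0,2.2],[0,-0.025,0],0],[[0.6,0,3.6],[0,-0.03,0],0],[[0,0,0],[0,0,0],0],[[0,0,0],[0,0,0],0],[[0,0,0],[0,0,0],0],[[0,0,0],[0,0,0],0],[[0,0,0],[0,0,0],0]]'
python3 -c "
from h import *
where(); im=lip()"
```

```text
time_s: 14.2
tool_pos: [567.9, 28.9, 120.6]
eef_rot: [-0.023, 0.992, 0.003, 0.125]
force: [-0.5, 0.4, -2.8]
finger_gap: 48.1
gripper_force: 62.7
bin in stand [-66.4  -0.1  94. ] yaw-psi -0.000 pitch 0.000 roll 0.000 F [-0.5  0.4 -2.8] t 14.2
lip in stand 179 [[-2.3, -25.4, 143.0], [12.2, -7.9, 169.5], [14.1, 17.2, 194.4]]
```

```bash
python3 -m crank '[[[0.5,0,1.9],[0,0,0],0],[[0.5,0,1.9],[0,0,0],0],[[0.5,0,1.9],[0,0,0],0],[[0.5,0,1.9],[0,0,0],0],[[0.2,0,0.8],[0,0,0],0],[[0,0,0],[0,0,0],0],[[0,0,0],[0,0,0],0],[[0,0,0],[0,0,0],0],[[0,0,0],[0,0,0],0],[[0,0,0],[0,0,0],0]]'
python3 -c "
from h import *
where(); im=lip()"
```

```text
time_s: 15.5
tool_pos: [567.7, 29.0, 111.9]
eef_rot: [-0.023, 0.992, 0.003, 0.125]
force: [-0.2, -0.1, -2.6]
finger_gap: 48.0
gripper_force: 62.7
bin in stand [-66.5   0.   85.3] yaw-psi -0.000 pitch 0.000 roll 0.000 F [-0.2 -0.1 -2.6] t 15.5
lip in stand 168 [[-2.0, -21.4, 142.0], [12.3, -6.0, 162.9], [13.9, 16.4, 186.2]]
```

```bash
python3 -m crank '[[[0.2,0,0.7],[0,0,0],0],[[0.2,0,0.7],[0,0,0],0],[[0.2,0,0.7],[0,0,0],0],[[0,0,0],[0,0,0],0],[[0,0,0],[0,0,0],0],[[0,0,0],[0,0,0],0],[[0,0,0],[0,0,0],0],[[0,0,0],[0,0,0],0],[[0,0,0],[0,0,0],0],[[0,0,0],[0,0,0],0]]'
python3 -c "
from h import *
where(); im=lip()"
```

```text
time_s: 16.8
tool_pos: [567.8, 29.0, 109.7]
eef_rot: [-0.023, 0.992, 0.003, 0.125]
force: [-0.9, 0.0, 0.2]
finger_gap: 47.7
gripper_force: 62.9
bin in stand [-66.5   0.   83.1] yaw-psi -0.000 pitch -0.000 roll 0.000 F [-0.9  0.   0.2] t 16.8
lip in stand 169 [[-2.9, -23.2, 141.7], [11.8, -5.7, 162.1], [13.6, 17.3, 185.5]]
```

The force rose by about 3 N, so the tongue rests on the lath. Releasing.

```bash
python3 -m crank '[[[0,0,0],[0,0,0],0.7],[[0,0,0],[0,0,0],0.7],[[0,0,0],[0,0,0],0.85],[[0,0,0],[0,0,0],0.85],[[0,0,0],[0,0,0],0.85],[[0,0,-15],[0,0,0],0.85],[[0,0,-30],[0,0,0],0.85],[[0,0,-40],[0,0,0],0.85],[[0,0,-40],[0,0,0],0.85],[[0,0,-20],[0,0,0],0.85]]'
python3 -c "
from h import *
im=lip(); print(arm.read_state()['time_s'])
cv2.imwrite('pics/c4.png',cv2.resize(im[110:250,180:340],(640,560)))"
```

```text
time_s: 18.1
tool_pos: [532.1, 27.5, 252.3]
eef_rot: [-0.023, 0.992, 0.003, 0.126]
force: [-0.1, -0.2, -0.0]
finger_gap: 72.9
gripper_force: 0.0
lip in stand 167 [[-2.1, -20.2, 142.2], [10.8, -4.7, 163.1], [12.9, 16.1, 185.4]]
18.15
```

View pics/c4.png

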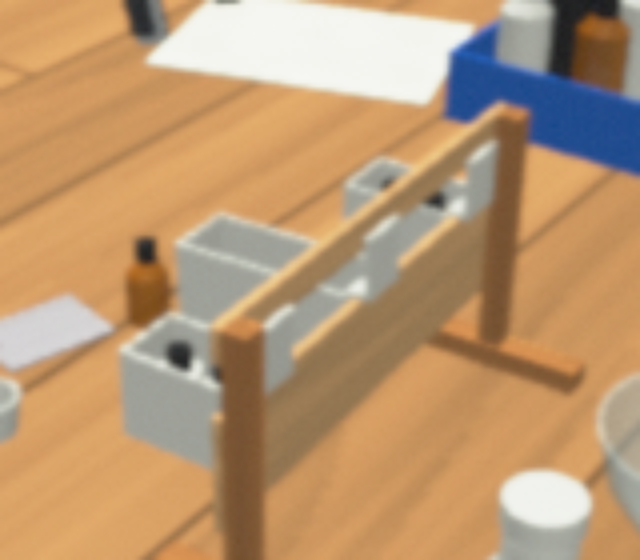

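The bin hangs level in the middle. Its plate is behind the upper lath at (380,255), in line with the two neighbours' plates, and the gripper is clear. One settle call, then I'll hand it in.

```bash
python3 -m crank '[[[0,0,-20],[0,0,0],0.85],[[0,0,0],[0,0,0],0.85],[[0,0,0],[0,0,0],0.85],[[0,0,0],[0,0,0],0.85],[[0,0,0],[0,0,0],0.85],[[0,0,0],[0,0,0],0.85],[[0,0,0],[0,0,0],0.85],[[0,0,0],[0,0,0],0.85],[[0,0,0],[0,0,0],0.85],[[0,0,0],[0,0,0],0.85]]'
python3 -c "
from h import *
lip(); print(arm.job_done())"
```

```text
time_s: 19.4
tool_pos: [526.9, 27.1, 269.6]
eef_rot: [-0.023, 0.992, 0.003, 0.125]
force: [0.0, 0.5, -0.8]
finger_gap: 73.0
gripper_force: 0.0
lip in stand 166 [[-2.8, -20.2, 142.6], [10.8, -4.9, 163.4], [13.1, 16.7, 185.6]]
the job is handed in; nothing more can be done
None
```

The lipped bin hangs level in the middle of the stand with its lip behind the upper lath, the gripper is clear, the plain bin was not touched, and the job was handed in at about 19.5 s; no verdict was returned.

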